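Fill the free back place of the reagent drawer and shut it

ROBOT

A 6-joint arm with a two-finger parallel gripper is mounted at the origin on a cart in front of the work surface, level with it; the furniture and walls round the work are solid. World frame = base frame: x ahead of the robot, y to its left, z up, the work surface at z = 0. Lengths are in mm, angles in rad, forces in N, time in s.
With the tool pointing down it reaches from about 350 to 925 mm from the base axis. Payload 6.4 kg.
Tool frame: the origin (TCP) lies at the very end of the fingers, on their centre line; the grasp point (between the pads) lies 19 mm behind it; z points along the fingers, y is the line along which they close (so a half turn about z gives the same grasp; the last joint's range is limited). The gripper opens to 85 mm and grips with 20 to 120 N. Pads are 22 mm wide; open, the fingers measure 114 mm over their backs; the gripper's body (76 mm by 85 mm) begins 54 mm behind the grasp point. The pads swing forward as they close: fully open they stand 13 mm farther back than shut.
Start: joints at [0.928, 0.245, 1.558, -0, 1.339, -0.174], TCP at [293.68, 579.885, 231.29] pointing down, gripper open.
Joint ranges: [-3.13, 3.13], [-1.02, 2.26], [0.13, 2.54], [-0.95, 4.09], [0.21, 2.88], [-2.74, 2.74]. Speed limits (rad/s): [2.57, 2.57, 3.14, 3.14, 3.14, 3.14].

INTERFACE

Orientations are given as a unit quaternion [w, x, y, z].
In Python, from workcell import * gives the robot as it stands.
- The arm moves only by the tool move_arm, never from a script. Its argument "series" is one flat list of numbers, 6 for each row, row after row: the shift along the tool's x, y, z in cm, then the turn, a rotation vector about the tool's x, y, z in degrees. In form: [x, y, z, wx, wy, wz, x, y, z, wx, wy, wz, ...]. A call has 1 to 12 rows; each row is the pose to reach, as a shift and turn from the pose commanded when the call began, along the tool's axes at that moment; what a row does not reach only later rows make up. A row lasts 1/12 s, in which the tool goes at most 41.7 mm and 7.16 degrees, less where a joint would pass 70% of its speed; a pose out of reach is approached as far as the arm can. A call with a gripper value outside its range is refused whole. "gripper" is the closure, from 0 (fully open) to 1 (shut), set as the call begins (left out, the last holds). The fingers move at their own pace and stop on an object; the grip force is fixed at half the most. Time passes only in rows, so rows that repeat a pose let the fingers close. It gives the time, the measured TCP pose, the force, the opening and the grip force at its end, in the units of the state.
- state(): the state, without advancing time (a new reading comes with each control period).
- grab_frame(name): name is "side" or "top"; returns a dict with "frame" (420x560x3 uint8, red, green, blue), "z_map" (420x560 float32, mm along the optical axis (not along the pixel's ray), 0 where there is no reading), "fx", "fy", "cx", "cy" (pixels), "rvec" (rotation vector, rad) and "tvec" (3), from world to camera coordinates, as OpenCV has them. Camera axes: x right, y down, z forward; pixel columns grow to the right and rows downward; lengths in mm; the calibration is good to about 2 mm. A picture is of the moment at which its call begins.
- job_done(): hands the job in; it is judged then, once.
The state is a dict: "time": time; "joint_pos": joint angles; "joint_velocities": joint speeds; "effort": joint torques, N m; "eef_pos": TCP position; "tool_rot": TCP orientation; "contact_force": force on the tool from outside, world axes, zero at the start; "torque": the same for the moment, N m; "opening": finger opening in mm; "grasp_force": force on a finger pad.
Only numpy, scipy, OpenCV 4.12 (cv2) and the standard library are available. Lean on these libraries where they do the work, as an engineer would, in place of code of your own. Each camera call takes 0.05 s, during which the arm holds its last target. There are 200 camera calls.

TASK

The drawer of the low bench unit takes cassettes in three lanes; its back row stays under the housing even when the drawer is out, and one of those three back places is still free. Find out which lane it is, put the spare reagent cassette from the worktop into that lane, lying flat, and push it right back against the drawer's rear wall; then slide the drawer fully shut. Leave the reader, the sample block and the tape roll where they are.

Things in the scene. Friction and masses are not known exactly. Their poses are not given: they have to be found in the camera images.
- cassette: The spare reagent cassette: a plain white box 70 long (its x) x 36 wide (its y) x 36 mm high, two round grey caps on top (42 mm in all), 0.1 to 0.2 kg. Origin: centre of its underside, z up. It may go in either end first. Two more just like it (not listed) already stand in the drawer's back row, in lanes not told.
- drawer_unit: Low bench drawer unit, fixed, 192 deep (its x) x 170 wide (its y) x 90 mm high. Origin: centre of its underside; front along its -x. Housing face: plane x = -96 mm, from the overhang's lower edge at z = 74 mm up to the top at 90 mm. Side cheeks 8 mm thick at y = +-77 to +-85 mm.
- tray_drawer (a joint): How far the drawer is out, m: 0 fully shut (its panel's outer face 6 mm before the housing face), 0.105 fully out (stop); starts at 0.101 to 0.105. It stays where left and slides at about 7 N, so a hard push on what lies in it also shuts it. Floor at z = 20 mm, 172 mm long inside; fully out, its rear 77 mm lie under the housing. The front part of all lanes is empty.
- lane_left (a point): Foot of the rear wall in the middle of the left lane (unit's +y side), on the drawer's floor; moves with the drawer; x points to the back, z up. A lane is 41 mm wide between ribs that stand 8 mm above the floor, and runs forward 172 mm from here to the front panel. Rear wall 36 mm high.
- lane_mid (a point): The same point of the middle lane, 44 mm from the other two.
- lane_right (a point): The same point of the right lane (unit's -y side).
- drawer_front (a point): Middle of the outer face of the drawer's front panel, 34 mm above the worktop; x points to the back. Panel 16 mm thick, 150 mm wide, from 12 to 54 mm above the worktop, with a thin pull edge standing out 5 mm near its top.
- housing_edge (a point): Middle of the lower edge of the overhang, at the housing face, 74 mm above the worktop; x points to the back. The housing covers all behind it at that height. With the drawer out, the near end of a cassette in the back row lies 6 to 12 mm behind this edge: shut fingers that lean 25 to 35 degrees, hand towards the unit's front, can just reach it under the overhang.
- pulse_reader: Small white instrument 111 x 85 x 48 mm on the worktop, a bystander. Origin: centre of its underside.
- tube_block: Black sample block 52 x 118 x 36 mm on the worktop, a bystander. Origin: centre of its underside.
- tape_roll: Tan tape roll 96 x 94 x 48 mm lying on top of the unit, a bystander. Origin: centre of its underside.
There are look-alikes about, which are no part of the job. What is shaped like the cassette but red is not meant.

How it is judged (in metres and radians):
On the way:
1. the spare cassette lies flat in the back place of its lane, against the rear wall, with the drawer still out (x of cassette in the frame of lane_mid above -0.039 m and z of cassette in the frame of lane_mid below 0.005 m and value of joint tray_drawer above 0.04 m), for 0.2 s.
At the end, for the whole second after the job is handed in: The drawer is shut to within 4 mm, and the spare cassette lies at rest on the drawer's floor in the lane whose back place was free, upright and along the lane, its end within 4 mm of the rear wall (value of joint tray_drawer below 0.004 m and x of cassette in the frame of lane_mid between -0.039 and -0.03 m and z of cassette in the frame of lane_mid between -0.005 and 0.005 m and y of cassette in the frame of lane_mid between -0.055 and 0.055 m and angle between cassette's own z axis and vertical below 0.1 rad and angle between the x axis of cassette and the x axis of lane_mid, either way round below 0.2 rad and linear speed of cassette below 0.01 m/s); the robot touches nothing.
It fails at once if the reader is shifted more than 30 mm (distance of pulse_reader from where it was at the start of the episode above 0.03 m).
It fails at once if the sample block is shifted more than 30 mm (distance of tube_block from where it was at the start of the episode above 0.03 m).
It fails at once if the tape roll is shifted more than 30 mm (distance of tape_roll from where it was at the start of the episode above 0.03 m).
It also fails if it takes over 64 s, if anything falls off the work surface, if the arm or the gripper's body presses on something with over 40 N, if the wrist force passes 120 N, or if a joint passes its speed limit or range.

## Working session

There is one attempt and no reset: what is moved stays moved. The work goes in short steps, Python scripts to look and compute and a tool call to move; the robot and the scene stay as the last step left them, time stands still between calls to the robot, and variables do not carry over. Pictures are saved under pics/ and viewed, at most 10 in all, crops included, and the job is handed in when it is done.

Besides the shell and the picture viewer there is one more tool, called by a JSON object that holds its "fn" and its "kwargs". move_arm: Moves the arm, as the interface text tells. Its arguments: {"type":"object","properties":{"series":{"type":"array"},"gripper":{"type":"number"}},"required":["series"]}

```bash
mkdir -p pics
cat > h.py <<'E'
from workcell import *
import numpy as np, cv2
def grab(n):
    f=grab_frame(n); f['R']=cv2.Rodrigues(np.array(f['rvec'],float))[0]; f['t']=np.array(f['tvec'],float).ravel(); return f
def pts(f):
    z=f['z_map'].astype(float); v,u=np.mgrid[:z.shape[0],:z.shape[1]]
    c=np.stack([(u-f['cx'])/f['fx']*z,(v-f['cy'])/f['fy']*z,z],-1)
    w=(c-f['t'])@f['R']; w[z==0]=np.nan; return w
def ray(f,u,v,h):
    d=np.array([(u-f['cx'])/f['fx'],(v-f['cy'])/f['fy'],1.])@f['R']; o=-f['t']@f['R']
    return o+d*(h-o[2])/d[2]
def save(f,n): cv2.imwrite('pics/'+n,f['frame'][:,:,::-1])
E
python3 - <<'E'
from h import *
for n in('side','top'):
    f=grab(n); save(f,n+'0.png'); print(n,f['fx'],f['cx'],f['cy'],-f['t']@f['R'],f['R'][2])
    np.savez('pics/'+n+'0.npz',**{k:v for k,v in f.items()})
print(state())
E
```

```text
side 447.8290247152965 275.82668201834736 204.84192483070314 [  16.44606836 -728.36602577  494.78758208] [ 0.53439     0.72611558 -0.43264708]
top 427.138351428871 271.89987099235884 207.8883915570968 [ 440.74377843  -26.85644394 1100.59437333] [ 0.08083867  0.03148251 -0.99622987]
{'time': 0.1, 'joint_pos': array([ 9.27921383e-01,  2.45765387e-01,  1.55890275e+00,  6.21719872e-06,
        1.33870934e+00, -1.74104528e-01]), 'joint_velocities': array([-8.17749195e-04, -7.03065967e-04, -8.52306997e-04,  3.45386158e-04,
        3.13917745e-04, -4.46132372e-06]), 'effort': array([ 4.80539311e-04, -4.30664527e+01, -3.27132654e+01, -1.09520240e-04,
        2.74129357e-03,  5.36283551e-07]), 'eef_pos': array([293.35005722, 579.47015433, 230.27127314]), 'tool_rot': array([-3.57262734e-04,  2.32245653e-01,  9.72656754e-01, -8.17783819e-04]), 'contact_force': array([ 0.04882014, -0.01210978, -0.30076428]), 'torque': array([-0.02150533, -0.07160601, -0.01875359]), 'grasp_force': 0.0, 'opening': 85.54101721155848}
```

View pics/side0.png

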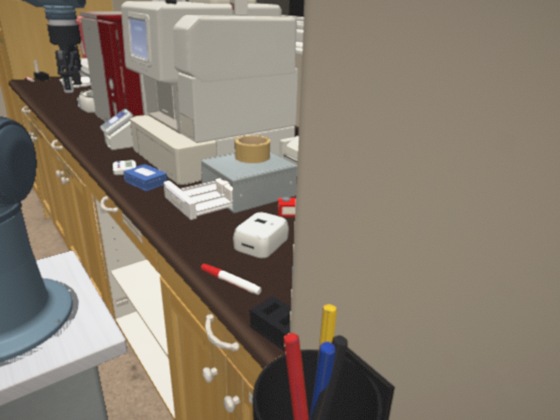

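View pics/top0.png

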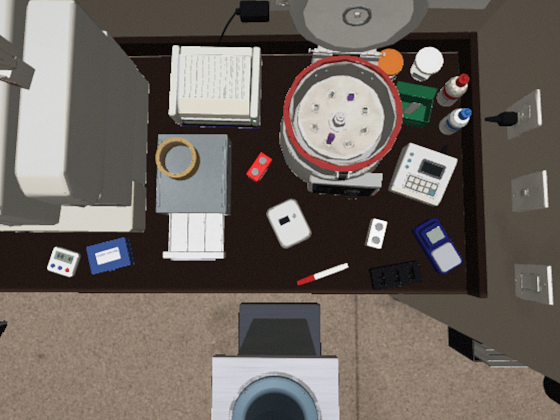

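The top view shows the unit at px (193,175) with its drawer out towards the robot (196,237), and the spare cassette at (376,233). The red decoy is at (259,166), the reader at (289,223) and the block at (396,275). The side view shows the drawer at (200,195), but the back row is too small to judge, so I'll zoom and measure there.

Run:
```python
from h import *
T=dict(np.load('pics/top0.npz')); S=dict(np.load('pics/side0.npz'))
cv2.imwrite('pics/sidecrop.png',cv2.resize(S['frame'][145:225,150:305,::-1],None,fx=5,fy=5,interpolation=cv2.INTER_CUBIC))
w=pts(T); z=w[...,2]; fr=T['frame'].astype(int)
def rect(m,nm,h):
    m=cv2.morphologyEx(m.astype(np.uint8),cv2.MORPH_OPEN,np.ones((3,3),np.uint8))
    c=max(cv2.findContours(m,cv2.RETR_EXTERNAL,cv2.CHAIN_APPROX_NONE)[0],key=cv2.contourArea)
    b=cv2.boxPoints(cv2.minAreaRect(c)); P=np.array([ray(T,u,v,h)[:2] for u,v in b])
    zz=np.nanmedian(z[m>0]); 
    print(nm,'px',b.round(1).tolist(),'medz',zz.round(1),'world',P.round(1).tolist(),'c',P.mean(0).round(1),
     'sides',[(round(float(np.linalg.norm(P[i+1]-P[i])),1),round(float(np.degrees(np.arctan2(*(P[i+1]-P[i])[::-1]))),2)) for i in range(3)])
box=np.zeros(z.shape,bool)
def reg(x0,x1,y0,y1): b=box.copy(); b[y0:y1,x0:x1]=1; return b
br=fr.min(-1)
rect(reg(360,395,212,255)&(br>140),'cass',36)
rect(reg(150,240,125,222)&(z>80)&(z<97),'unit',90)
rect(reg(155,232,214,265)&(br>110),'drawer',54)
rect(reg(155,232,248,265)&(z>45),'panel',54)
rect(reg(262,315,195,250)&(br>120),'reader',48)
rect(reg(365,425,255,295)&(z>20),'block',36)
# side: cassette seen? tops under housing
w=pts(S)
for r in range(170,215,3): print(r,[tuple(w[r,c].round().astype(int)) if np.isfinite(w[r,c,0]) else None for c in range(196,240,6)])
```

```text
cass px [[366.20001220703125, 245.1999969482422], [372.6000061035156, 217.6999969482422], [387.1000061035156, 221.10000610351562], [380.6000061035156, 248.60000610351562]] medz 35.6 world [[434.6, -226.1], [502.5, -243.1], [494.1, -278.5], [426.3, -261.3]] c [ 464.4 -252.3] sides [(70.0, -14.05), (36.3, -103.39), (69.9, 165.81)]
unit px [[155.0, 134.0], [226.0, 134.0], [226.0, 212.0], [155.0, 212.0]] medz 89.3 world [[703.0, 289.6], [702.0, 116.4], [513.0, 114.4], [513.0, 285.0]] c [607.8 201.4] sides [(173.2, -90.35), (189.0, -179.39), (170.6, 89.99)]
drawer px [[163.0, 260.0], [163.0, 214.0], [223.0, 214.0], [223.0, 260.0]] medz 20.1 world [[397.5, 273.4], [510.6, 276.0], [510.6, 126.8], [397.9, 125.5]] c [454.2 200.5] sides [(113.2, 1.31), (149.2, -90.01), (112.7, -179.35)]
panel px [[162.0, 251.0], [222.0, 251.0], [222.0, 259.0], [162.0, 259.0]] medz 52.5 world [[419.4, 276.4], [419.8, 128.2], [400.4, 128.0], [399.9, 276.0]] c [409.9 202.2] sides [(148.2, -89.85), (19.5, -179.34), (147.9, 90.18)]
reader px [[264.6000061035156, 211.1999969482422], [293.3999938964844, 196.800003051
[... 5397 characters left out ...]
p.int64(23)), (np.int64(435), np.int64(133), np.int64(28)), (np.int64(451), np.int64(133), np.int64(23)), (np.int64(464), np.int64(127), np.int64(22)), (np.int64(495), np.int64(156), np.int64(2)), (np.int64(509), np.int64(150), np.int64(0)), (np.int64(509), np.int64(120), np.int64(13)), (np.int64(520), np.int64(110), np.int64(14))]
212 [(np.int64(419), np.int64(132), np.int64(25)), (np.int64(433), np.int64(130), np.int64(22)), (np.int64(462), np.int64(156), np.int64(3)), (np.int64(476), np.int64(150), np.int64(1)), (np.int64(487), np.int64(140), np.int64(3)), (np.int64(498), np.int64(131), np.int64(3)), (np.int64(513), np.int64(127), np.int64(1)), (np.int64(523), np.int64(116), np.int64(3))]
```

View pics/sidecrop.png

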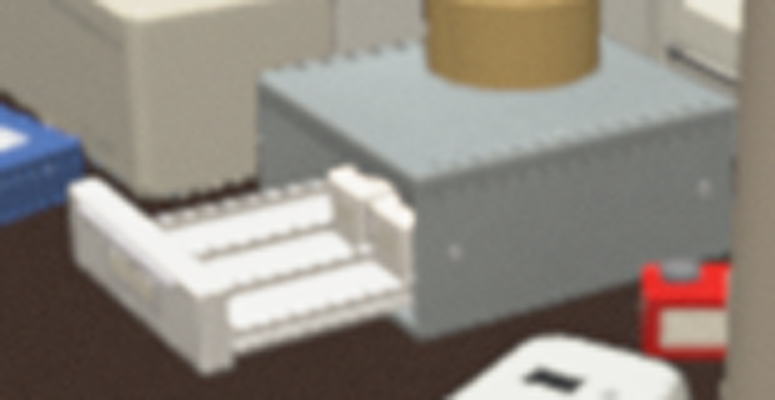

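The zoomed crop shows two white cassette end faces just under the overhang. One is in the middle lane (crop 365,210; depth x≈517, y≈190) and one in the right lane (crop 395,235; y≈158). In the left lane (crop 245,230) the floor runs back with no end face, so the left lane is free. Next I'll refine its y position and wall height and compute the first move.

```bash
cat >> h.py <<'E'
from scipy.spatial.transform import Rotation as Ro
def tool(yaw=0,lean=0):  # tool y at angle 90+yaw deg, fingers down, leaning hand towards -x by lean deg
    D=Ro.from_matrix(np.array([[-1,0,0],[0,1,0],[0,0,-1.]]))
    return Ro.from_euler('z',yaw,degrees=True)*Ro.from_euler('y',-lean,degrees=True)*D
def move(p,yaw=0,lean=0):
    s=state(); q=s['tool_rot']; R=Ro.from_quat([q[1],q[2],q[3],q[0]])
    d=R.inv().apply(np.array(p)-s['eef_pos'])/10; r=(R.inv()*tool(yaw,lean)).as_rotvec(degrees=True)
    print('t',round(s['time'],2),'at',s['eef_pos'].round(1),'move',d.round(2),r.round(1),'dist',np.linalg.norm(d).round(1),'F',s['contact_force'].round(1))
E
python3 - <<'E'
from h import *
T=dict(np.load('pics/top0.npz')); S=dict(np.load('pics/side0.npz'))
g=T['frame'][222:246].mean(-1).mean(0)
print([(c,int(g[c])) for c in range(160,230)])
for c in (160,166,181,203,224,228): print(c,ray(T,c,234,28)[:2].round(1),ray(T,c,234,56)[:2].round(1))
w=pts(T); print([(c,int(np.nanmedian(w[222:246,c,2]))) for c in range(162,228)])
w=pts(S); print('side wall', [w[r,196:208:3].round().tolist() for r in (183,)])
move((464,-252,150),-14)
print(tool(0,30).apply([0,0,1]))
E
```

```text
[(160, 25), (161, 26), (162, 25), (163, 25), (164, 25), (165, 24), (166, 24), (167, 19), (168, 82), (169, 206), (170, 175), (171, 200), (172, 232), (173, 230), (174, 229), (175, 229), (176, 230), (177, 229), (178, 230), (179, 229), (180, 230), (181, 230), (182, 230), (183, 230), (184, 229), (185, 229), (186, 234), (187, 172), (188, 196), (189, 232), (190, 230), (191, 230), (192, 230), (193, 229), (194, 230), (195, 230), (196, 229), (197, 230), (198, 229), (199, 229), (200, 229), (201, 229), (202, 230), (203, 231), (204, 189), (205, 200), (206, 229), (207, 231), (208, 231), (209, 231), (210, 230), (211, 230), (212, 230), (213, 230), (214, 230), (215, 231), (216, 231), (217, 231), (218, 231), (219, 231), (220, 225), (221, 222), (222, 209), (223, 150), (224, 59), (225, 19), (226, 24), (227, 25), (228, 25), (229, 25)]
160 [461.7 290. ] [461.1 281.8]
166 [461.7 274.7] [461.2 266.9]
181 [461.8 236.5] [461.2 229.7]
203 [461.8 180.7] [461.3 175.3]
224 [461.9 127.5] [461.4 123.5]
228 [461.9 117.4] [461.4 113.7]
[(162, 0), (163, 0), (164, 0), (165, 0), (166, 0), (167, 0), (168, 0), (169, 26), 
[... 174 characters left out ...]
, (186, 27), (187, 23), (188, 18), (189, 19), (190, 19), (191, 19), (192, 19), (193, 19), (194, 19), (195, 18), (196, 18), (197, 18), (198, 18), (199, 19), (200, 19), (201, 19), (202, 19), (203, 26), (204, 26), (205, 19), (206, 19), (207, 19), (208, 19), (209, 19), (210, 18), (211, 18), (212, 18), (213, 19), (214, 19), (215, 19), (216, 19), (217, 19), (218, 19), (219, 19), (220, 19), (221, 27), (222, 19), (223, 15), (224, 0), (225, -1), (226, 0), (227, 0)]
side wall [[[521.0, 337.0, 2.0], [527.0, 331.0, 3.0], [512.0, 280.0, 24.0], [511.0, 262.0, 31.0]]]
t 0.1 at [293.4 579.5 230.3] move [-52.79 -66.45   8.13] [ -0.1  -0.  -12.9] dist 85.3 F [ 0.  -0.  -0.3]
[ 0.5        0.        -0.8660254]
```

{"fn": "move_arm", "kwargs": {"series": [-26.4,-33.2,0,0,0,0,-26.4,-33.2,0,0,0,0,-26.4,-33.2,0,0,0,0,-26.4,-33.2,0,0,0,0,-26.4,-33.2,0,0,0,0,-26.4,-33.2,0,0,0,0,-26.4,-33.2,0,0,0,0,-26.4,-33.2,0,0,0,0,-26.4,-33.2,0,0,0,0,-26.4,-33.2,0,0,0,0,-26.4,-33.2,0,0,0,0,-26.4,-33.2,0,0,0,0], "gripper": 0}}

```text
time: 1.1
eef_pos: [379.5, 162.4, 231.1]
tool_rot: [-0.0, 0.235, 0.972, -0.0]
contact_force: [-0.4, 0.7, 0.4]
opening: 85.2
grasp_force: 0.0
```

{"fn": "move_arm", "kwargs": {"series": [-26.4,-33.2,8,0,0,-12.9,-26.4,-33.2,8,0,0,-12.9,-26.4,-33.2,8,0,0,-12.9,-26.4,-33.2,8,0,0,-12.9,-26.4,-33.2,8,0,0,-12.9,-26.4,-33.2,8,0,0,-12.9,-26.4,-33.2,8,0,0,-12.9,-26.4,-33.2,8,0,0,-12.9,-26.4,-33.2,8,0,0,-12.9,-26.4,-33.2,8,0,0,-12.9,-26.4,-33.2,8,0,0,-12.9,-26.4,-33.2,8,0,0,-12.9]}}

```text
time: 2.1
eef_pos: [465.8, -254.1, 149.8]
tool_rot: [-0.0, 0.123, 0.992, 0.0]
contact_force: [0.2, 0.4, -0.4]
opening: 85.1
grasp_force: 0.0
```

Run:
```python
from h import *
move((464,-252,21),-14)
```

```text
t 2.1 at [ 465.8 -254.1  149.8] move [ 0.21  0.16 12.88] [-0.  -0.1 -0.1] dist 12.9 F [ 0.2  0.4 -0.4]
```

{"fn": "move_arm", "kwargs": {"series": [0.2,0.2,4,0,0,0,0.2,0.2,8,0,0,0,0.2,0.2,11,0,0,0,0.2,0.2,13,0,0,0,0.2,0.2,14,0,0,0,0.2,0.2,14,0,0,0,0.2,0.2,14,0,0,0]}}

```text
time: 2.68
eef_pos: [464.1, -247.9, 11.7]
tool_rot: [0.0, 0.121, 0.993, 0.0]
contact_force: [-0.6, 0.0, 0.3]
opening: 85.2
grasp_force: 0.0
```

{"fn": "move_arm", "kwargs": {"series": [0,0,0,0,0,0,0,0,0,0,0,0,0,0,0,0,0,0,0,0,0,0,0,0,0,0,0,0,0,0,0,0,0,0,0,0,0,0,0,0,0,0,0,0,0,0,0,0,0,0,0,0,0,0,0,0,0,0,0,0], "gripper": 1}}

```text
time: 3.52
eef_pos: [464.2, -249.6, 12.7]
tool_rot: [0.001, 0.122, 0.993, -0.001]
contact_force: [-0.3, -0.4, 5.8]
opening: 34.8
grasp_force: 62.4
```

{"fn": "move_arm", "kwargs": {"series": [0,0,-2,0,0,0,0,0,-5,0,0,0,0,0,-9,0,0,0,0,0,-12,0,0,0,0,0,-14,0,0,0,0,0,-15,0,0,0,0,0,-15,0,0,0]}}

```text
time: 4.1
eef_pos: [464.2, -249.4, 163.6]
tool_rot: [0.002, 0.122, 0.993, -0.001]
contact_force: [-0.0, -0.6, -2.7]
opening: 35.1
grasp_force: 61.3
```

Run:
```python
from h import *
move((465,244.8,159),0)
```

```text
t 4.1 at [ 464.2 -249.4  163.6] move [11.86 47.98  0.32] [ -0.1   0.2 -14. ] dist 49.4 F [-0.  -0.6 -2.7]
```

{"fn": "move_arm", "kwargs": {"series": [0.6,2.4,0,0,0,-2,1.5,6,0,0,0,-4,2.4,10,0,0,0,-7,3.4,14,0,0,0,-10,4.4,18,0,0,0,-14,5.4,22,0,0,0,-14,6.4,26,0,0,0,-14,7.4,30,0,0,0,-14,8.4,34,0,0,0,-14,9.4,38,0,0,0,-14,10.4,42,0,0,0,-14,11.2,45.3,0,0,0,-14]}}

```text
time: 5.1
eef_pos: [461.7, 220.3, 158.7]
tool_rot: [-0.002, -0.001, 1.0, -0.0]
contact_force: [0.2, -0.1, -1.9]
opening: 34.8
grasp_force: 61.3
```

{"fn": "move_arm", "kwargs": {"series": [0.4,1.6,0,0,0,0,0.6,2.4,0,0,0,0,0.6,2.6,0,0,0,0,0.6,2.6,0,0,0,0,0.6,2.6,0,0,0,0]}}

```text
time: 5.52
eef_pos: [457.7, 242.9, 160.5]
tool_rot: [-0.001, 0.0, 1.0, -0.0]
contact_force: [1.0, -0.4, -1.6]
opening: 34.6
grasp_force: 61.3
```

Run:
```python
from h import *
f=grab('side'); g=grab('top'); save(f,'side1.png')
cv2.imwrite('pics/c1.png',np.hstack([cv2.resize(f['frame'][110:230,140:280,::-1],(490,420)),cv2.resize(g['frame'][200:290,150:215,::-1],(303,420))]))
move((465,244.8,60),0)
```

```text
t 5.62 at [458.  242.8 161. ] move [-0.7  0.2 10.1] [-0.  -0.  -0.1] dist 10.1 F [-0.2  0.7 -2.6]
```

View pics/c1.png

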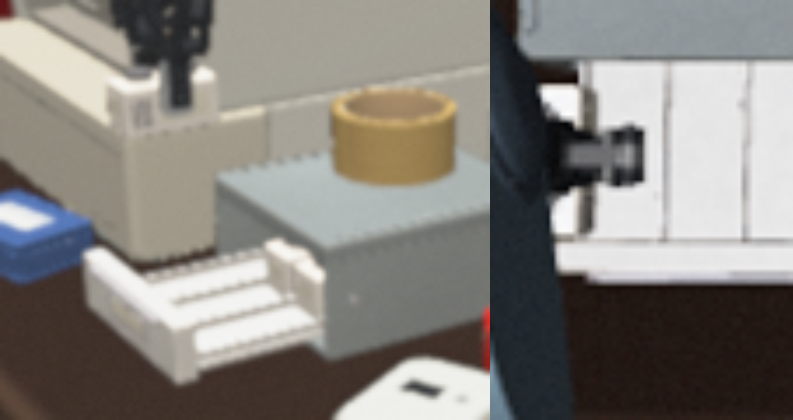

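{"fn": "move_arm", "kwargs": {"series": [-0.4,0.2,3,0,0,0,-0.7,0.2,6,0,0,0,-0.7,0.2,9,0,0,0,-0.7,0.2,11,0,0,0,-0.7,0.2,12.2,0,0,0,-0.7,0.2,12.4,0,0,0,-0.7,0.2,12.4,0,0,0,-0.7,0.2,12.4,0,0,0]}}

```text
time: 6.28
eef_pos: [466.2, 246.1, 38.8]
tool_rot: [0.001, -0.0, 1.0, 0.0]
contact_force: [0.6, 0.3, -1.5]
opening: 35.1
grasp_force: 61.3
```

Run:
```python
from h import *
move((488,244.8,33),0)
f=grab('side'); w=pts(f)
cv2.imwrite('pics/c2.png',cv2.resize(f['frame'][120:230,140:280,::-1],(763,600)))
```

```text
t 6.28 at [466.2 246.1  38.8] move [-2.18 -0.13  0.58] [0.  0.1 0. ] dist 2.3 F [ 0.6  0.3 -1.5]
```

View pics/c2.png

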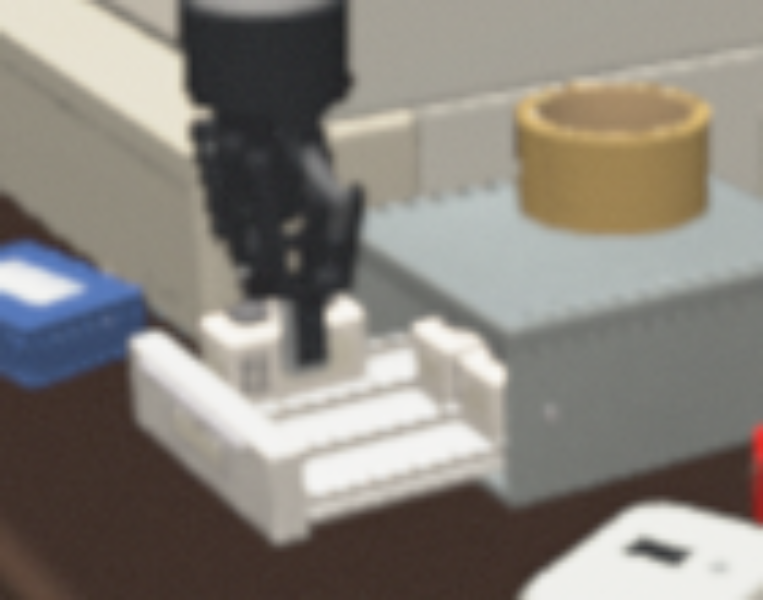

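The crop shows the cassette held level in the left lane, front part (crop 285,340), with the fingers between the ribs and nothing touched. I'll slide it forward under the overhang and lower it.

{"fn": "move_arm", "kwargs": {"series": [-1,0,0,0,0,0,-1.8,0,0,0,0,0,-2.2,0,0,0,0,0,-2.2,0,0.2,0,0,0,-2.2,0,0.4,0,0,0,-2.2,0,0.5,0,0,0,-2.2,0,0.6,0,0,0,-2.2,0,0.6,0,0,0]}}

```text
time: 7.0
eef_pos: [487.2, 246.1, 32.7]
tool_rot: [0.0, -0.001, 1.0, -0.0]
contact_force: [-4.0, -3.2, 9.8]
opening: 34.5
grasp_force: 62.7
```

Run:
```python
from h import *
a=[]
for i in range(4): grab('side'); s=state(); a.append(np.r_[s['eef_pos'],s['contact_force']])
print(np.mean(a,0).round(1))
```

```text
[487.2 246.1  32.7  -3.4  -2.7   9.6]
```

{"fn": "move_arm", "kwargs": {"series": [0,-0.1,-0.1,0,0,0,0,-0.1,-0.1,0,0,0,0,-0.1,-0.1,0,0,0,0,-0.1,-0.1,0,0,0,0,-0.1,-0.1,0,0,0,0,-0.1,-0.1,0,0,0], "gripper": 0.3}}

```text
time: 7.7
eef_pos: [486.7, 245.1, 32.1]
tool_rot: [-0.0, -0.0, 1.0, 0.0]
contact_force: [0.7, -0.1, 0.1]
opening: 59.8
grasp_force: 0.0
```

{"fn": "move_arm", "kwargs": {"series": [0,0,-2,0,0,0,0,0,-5,0,0,0,0,0,-8,0,0,0,2,0,-10,0,0,0,5,0,-11,0,0,0,8,0,-11,0,0,0,9,0,-11,0,0,0,9,0,-11,0,0,0,9,0,-11,0,0,0]}}

```text
time: 8.45
eef_pos: [397.1, 245.1, 142.3]
tool_rot: [0.0, -0.001, 1.0, 0.0]
contact_force: [-0.2, 0.3, -0.3]
opening: 59.9
grasp_force: 0.0
```

Run:
```python
from h import *
f=grab('side')
cv2.imwrite('pics/c3.png',cv2.resize(f['frame'][120:230,140:280,::-1],(763,600)))
w=pts(f)
for r in range(170,200,3): print(r,[w[r,c].round().astype(int).tolist() if np.isfinite(w[r,c,0]) else None for c in range(176,224,5)])
move((425,245,70),0,30)
```

```text
170 [[466, 339, 52], [478, 334, 51], [490, 330, 50], [506, 332, 46], [522, 334, 42], [510, 279, 62], [523, 277, 60], [509, 220, 82], [509, 193, 90], [516, 181, 93]]
173 [[465, 340, 43], [476, 332, 43], [491, 333, 40], [506, 333, 37], [521, 334, 33], [511, 282, 52], [509, 249, 64], [537, 276, 49], [510, 197, 81], [510, 171, 89]]
176 [[465, 341, 34], [476, 333, 34], [489, 330, 32], [465, 246, 66], [479, 246, 63], [493, 245, 60], [504, 239, 60], [517, 237, 58], [553, 277, 36], [510, 171, 82]]
179 [[464, 340, 26], [475, 332, 26], [454, 252, 59], [461, 238, 62], [472, 233, 61], [488, 237, 56], [497, 228, 57], [511, 226, 55], [518, 213, 57], [524, 198, 61]]
182 [[466, 346, 14], [475, 334, 16], [451, 246, 53], [456, 229, 58], [470, 229, 55], [484, 229, 51], [497, 228, 49], [511, 227, 46], [514, 205, 53], [518, 187, 58]]
185 [[467, 351, 3], [479, 344, 3], [450, 246, 45], [454, 226, 51], [469, 229, 47], [482, 227, 44], [496, 227, 41], [511, 227, 37], [515, 209, 43], [516, 183, 52]]
188 [[411, 219, 56], [470, 326, 2], [451, 249, 35], [455, 228, 42], [469, 229, 38], [481, 226, 36], [495, 225, 33], [510, 226, 30], [515, 210, 34], [514, 181, 45]]
191 [[403, 201, 57], [414, 196, 56], [451, 251, 26], [455, 229, 33], [468, 228, 31], [479, 222, 30], [493, 222, 27], [508, 223, 23], [515, 209, 26], [517, 186, 34]]
194 [[398, 191, 53], [407, 181, 55], [446, 242, 22], [450, 220, 30], [464, 221, 26], [478, 222, 22], [489, 215, 22], [499, 207, 22], [511, 202, 21], [513, 180, 29]]
197 [[400, 196, 44], [401, 170, 53], [409, 158, 56], [449, 220, 22], [459, 211, 23], [471, 207, 21], [481, 199, 22], [484, 178, 29], [496, 175, 27], [511, 176, 23]]
t 8.5 at [397.7 245.  142.4] move [-2.73 -0.01  7.24] [  0. -30.   0.] dist 7.7 F [ 0.6 -0.6 -0.1]
```

View pics/c3.png

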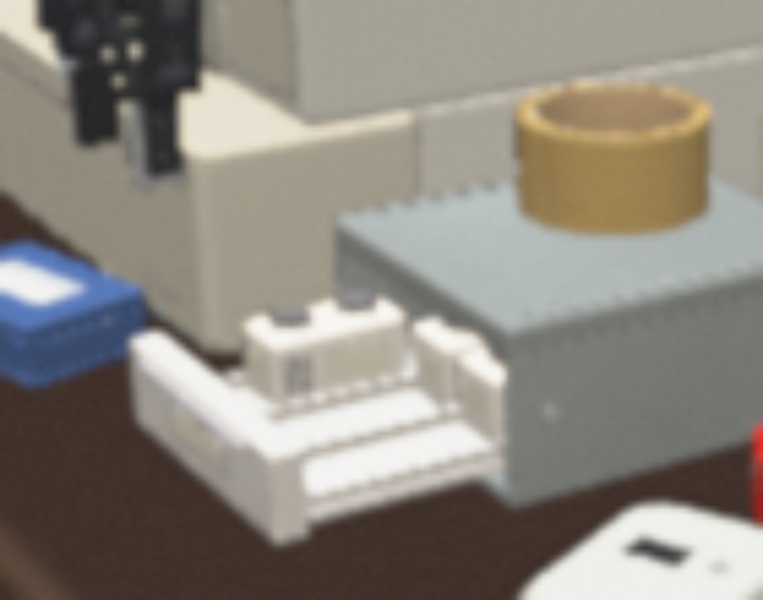

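The crop shows the cassette lying flat between the ribs of the left lane (crop 325,350). Its near end is at x≈451, its side face at y≈228, and its top at z≈57. I'll shut the fingers and push it back.

{"fn": "move_arm", "kwargs": {"series": [-2,0,0,0,0,0,-3.4,0,1,0,0,0,-3.4,0,3,0,0,0,-3.4,0,5,0,0,0,-3.4,0,5,0,0,0,-3.4,0,5,0,0,0,-3.4,0,8,0,0,0,-3.4,0,10,0,0,0,-3.4,0,10.6,0,0,0,-3.4,0,10.6,0,0,0], "gripper": 1}}

```text
time: 9.33
eef_pos: [430.6, 244.8, 35.8]
tool_rot: [-0.001, -0.0, 1.0, -0.0]
contact_force: [-0.0, 0.3, -0.4]
opening: -0.1
grasp_force: 0.0
```

{"fn": "move_arm", "kwargs": {"series": [-0.4,0,0,0,0,0,-0.8,0,0,0,0,0,-1.2,0,0,0,0,0,-1.6,0,0,0,0,0,-2,0,0,0,0,0,-2.4,0,0,0,0,0,-2.8,0,0,0,0,0,-3.2,0,0,0,0,0,-3.6,0,0,0,0,0,-4,0,0,0,0,0,-4,0,0,0,0,0]}}

```text
time: 10.25
eef_pos: [471.9, 245.0, 36.4]
tool_rot: [0.001, -0.0, 1.0, 0.0]
contact_force: [-0.2, -0.3, 0.2]
opening: 0.2
grasp_force: 0.0
```

{"fn": "move_arm", "kwargs": {"series": [0,0,0,0,-6,0,0,0,0,0,-12,0,0,0,0,0,-18,0,0,0,0,0,-24,0,0,0,0,0,-30,0,-0.4,0,0,0,-30,0,-0.8,0,0,0,-30,0,-1.2,0,0,0,-30,0,-1.6,0,0,0,-30,0,-2,0,0,0,-30,0,-2.3,0,0,0,-30,0,-2.3,0,0,0,-30,0]}}

```text
time: 11.25
eef_pos: [495.5, 245.1, 37.0]
tool_rot: [0.259, 0.0, 0.966, 0.0]
contact_force: [-0.1, -0.9, -0.7]
opening: -0.1
grasp_force: 0.0
```

Run:
```python
from h import *
f=grab('side')
cv2.imwrite('pics/c4.png',cv2.resize(f['frame'][120:230,140:280,::-1],(763,600)))
move((507,245,36),0,30)
```

```text
t 11.3 at [494.9 245.   36.7] move [-1.01 -0.    0.67] [ 0.  0. -0.] dist 1.2 F [ 0.5 -1.   0.9]
```

View pics/c4.png

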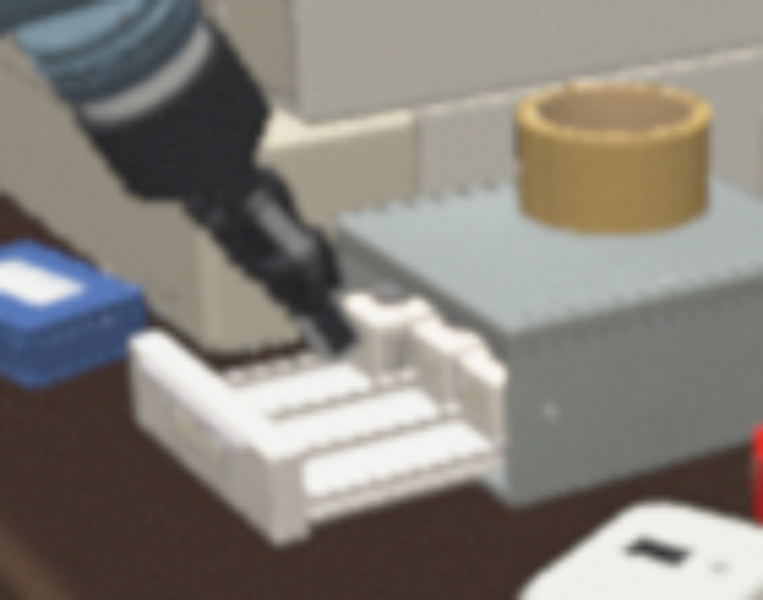

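The leaning fingers (crop 330,330) sit behind the cassette's near end (crop 375,335), and the drawer is still fully out. I'll continue slowly.

{"fn": "move_arm", "kwargs": {"series": [-0.17,0,0.1,0,0,0,-0.35,0,0.2,0,0,0,-0.52,0,0.3,0,0,0,-0.69,0,0.4,0,0,0,-0.82,0,0.47,0,0,0,-0.87,0,0.5,0,0,0,-0.87,0,0.5,0,0,0]}}

```text
time: 11.88
eef_pos: [504.0, 245.0, 36.3]
tool_rot: [0.259, -0.0, 0.966, 0.0]
contact_force: [-0.3, 0.1, -0.4]
opening: -0.0
grasp_force: 0.1
```

{"fn": "move_arm", "kwargs": {"series": [-0.09,0,0.05,0,0,0,-0.17,0,0.1,0,0,0,-0.17,0,0.1,0,0,0]}}

```text
time: 12.13
eef_pos: [505.9, 245.1, 36.3]
tool_rot: [0.259, -0.0, 0.966, 0.0]
contact_force: [-0.1, -0.6, -0.2]
opening: -0.1
grasp_force: 0.2
```

{"fn": "move_arm", "kwargs": {"series": [-0.09,0,0.05,0,0,0,-0.17,0,0.1,0,0,0,-0.17,0,0.1,0,0,0]}}

```text
time: 12.38
eef_pos: [508.0, 245.1, 36.3]
tool_rot: [0.259, -0.0, 0.966, 0.0]
contact_force: [-0.2, 0.4, -0.6]
opening: -0.1
grasp_force: 0.2
```

Run:
```python
from h import *
f=grab('side'); w=pts(f); s=state(); print(s['eef_pos'].round(1),s['contact_force'].round(1))
for r in range(179,194,2): print(r,[w[r,c].round().astype(int).tolist() if np.isfinite(w[r,c,0]) else None for c in range(202,230,3)])
T=grab('top'); w=pts(T); m=(w[...,2]>45)&(w[...,2]<60); m[:,:150]=0; m[:248]=0; m[268:]=0; m[:,232:]=0
print('panel x', np.nanpercentile(w[...,0][m],[2,50,98]).round(1))
```

```text
[508.  245.1  36.3] [ 0.5 -0.2  0.1]
179 [[487, 229, 59], [497, 232, 56], [506, 234, 53], [514, 233, 52], [521, 228, 52], [520, 210, 58], [525, 205, 59], [526, 191, 63], [509, 145, 83], [511, 134, 86]]
181 [[491, 238, 50], [496, 230, 51], [503, 229, 50], [516, 237, 44], [518, 224, 48], [517, 207, 54], [522, 198, 56], [526, 191, 58], [532, 187, 58], [510, 132, 82]]
183 [[492, 240, 43], [495, 229, 46], [508, 238, 40], [515, 235, 39], [519, 226, 42], [516, 205, 50], [518, 192, 54], [519, 179, 58], [529, 182, 55], [525, 159, 64]]
185 [[504, 265, 26], [500, 241, 35], [515, 253, 27], [515, 235, 34], [518, 225, 36], [514, 200, 47], [514, 186, 52], [519, 179, 53], [518, 163, 59], [522, 155, 61]]
187 [[501, 260, 22], [506, 253, 24], [516, 254, 21], [516, 237, 27], [520, 229, 29], [517, 207, 38], [516, 189, 45], [520, 180, 47], [515, 158, 56], [519, 149, 58]]
189 [[495, 250, 22], [501, 243, 23], [508, 239, 22], [506, 220, 30], [514, 219, 28], [517, 207, 32], [515, 188, 39], [519, 179, 42], [515, 158, 51], [515, 143, 56]]
191 [[481, 222, 30], [489, 220, 28], [496, 218, 28], [508, 224, 23], [513, 216, 24], [516, 206, 27], [515, 189, 34], [519, 180, 36], [516, 159, 45], [516, 144, 50]]
193 [[481, 221, 24], [488, 219, 24], [496, 218, 22], [501, 211, 23], [509, 210, 22], [514, 203, 23], [515, 189, 28], [520, 182, 29], [516, 160, 39], [514, 142, 46]]
panel x [400.  409.9 419.6]
```

{"fn": "move_arm", "kwargs": {"series": [-0.09,0,0.05,0,0,0,-0.09,0,0.05,0,0,0,-0.17,0,0.1,0,0,0,-0.17,0,0.1,0,0,0]}}

```text
time: 12.82
eef_pos: [509.9, 245.1, 36.3]
tool_rot: [0.259, -0.0, 0.966, 0.0]
contact_force: [0.5, -0.4, -0.3]
opening: 0.2
grasp_force: 0.3
```

{"fn": "move_arm", "kwargs": {"series": [-0.09,0,0.05,0,0,0,-0.09,0,0.05,0,0,0,-0.17,0,0.1,0,0,0,-0.17,0,0.1,0,0,0]}}

```text
time: 13.15
eef_pos: [511.4, 245.0, 36.1]
tool_rot: [0.258, -0.0, 0.966, -0.0]
contact_force: [-4.2, 0.1, 3.1]
opening: -0.3
grasp_force: 2.0
```

Run:
```python
from h import *
a=[];f=None
for i in range(3): f=grab('side'); s=state(); a.append(np.r_[s['eef_pos'],s['contact_force']])
print(np.mean(a,0).round(1)); w=pts(f)
def ends(y0,y1):
    m=(w[...,1]>y0)&(w[...,1]<y1)&(w[...,2]>32)&(w[...,2]<50)&(w[...,0]>505)&(w[...,0]<530); m[:, :208]=0; x=w[...,0][m]; return len(x),np.percentile(x,[10,25,50]).round(1)
print(ends(230,250),ends(190,215),ends(145,172))
T=grab('top'); w=pts(T); m=(w[...,2]>45)&(w[...,2]<60); m[:,:150]=0; m[:248]=0; m[268:]=0; m[:,232:]=0
print('panel x', np.nanpercentile(w[...,0][m],[2,50,98]).round(1))
```

```text
[ 5.114e+02  2.450e+02  3.610e+01 -4.400e+00  2.000e-01  2.300e+00]
(28, array([508.8, 511.3, 517.7])) (28, array([514.8, 515.2, 516. ])) (35, array([514.7, 514.9, 515.2]))
panel x [400.  410.  419.6]
```

{"fn": "move_arm", "kwargs": {"series": [-0.09,0,0.05,0,0,0,-0.17,0,0.1,0,0,0,-0.26,0,0.15,0,0,0,-0.35,0,0.2,0,0,0,-0.35,0,0.2,0,0,0]}}

```text
time: 13.77
eef_pos: [515.3, 245.0, 36.0]
tool_rot: [0.258, -0.0, 0.966, -0.0]
contact_force: [-5.8, -0.6, 3.8]
opening: 0.1
grasp_force: 2.8
```

Run:
```python
from h import *
a=[];f=None
for i in range(3): f=grab('side'); s=state(); a.append(np.r_[s['eef_pos'],s['contact_force']])
print(np.mean(a,0).round(1)); w=pts(f)
def ends(y0,y1):
    m=(w[...,1]>y0)&(w[...,1]<y1)&(w[...,2]>32)&(w[...,2]<50)&(w[...,0]>505)&(w[...,0]<530); m[:, :208]=0; x=w[...,0][m]; return len(x),np.percentile(x,[10,25,50]).round(1)
print(ends(190,215),ends(145,172))
T=grab('top'); w=pts(T); m=(w[...,2]>45)&(w[...,2]<60); m[:,:150]=0; m[:248]=0; m[268:]=0; m[:,232:]=0
print('panel x', np.nanpercentile(w[...,0][m],[2,50,98]).round(1))
cv2.imwrite('pics/c5.png',cv2.resize(f['frame'][150:220,170:260,::-1],(771,600),interpolation=cv2.INTER_CUBIC))
```

```text
[515.3 245.   36.   -5.9  -0.    3.3]
(27, array([518.6, 519. , 519.6])) (36, array([518. , 518.7, 519.4]))
panel x [402.5 413.6 422.2]
```

View pics/c5.png

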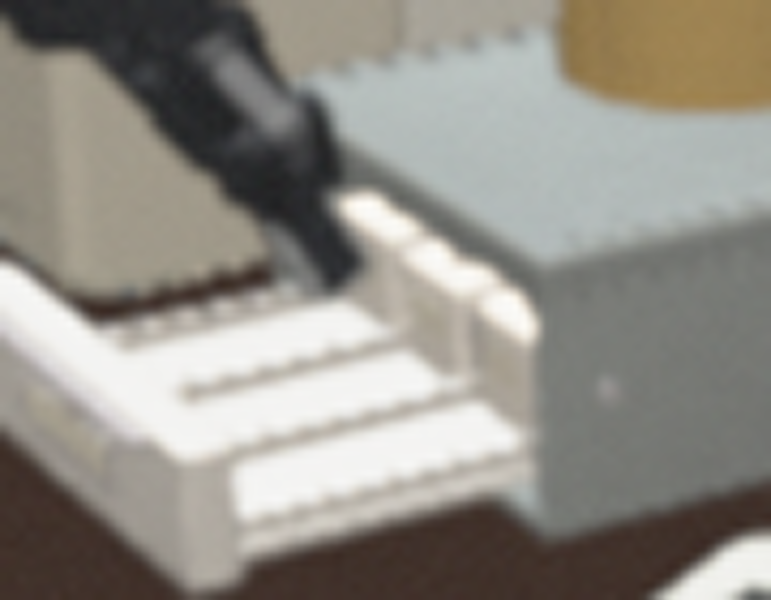

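The crop shows the three end faces lined up (crop 370,265; 430,310; 505,360). The drawer went in about 3.5 mm under about 6 N, so the cassette is hard against the rear wall. I'll retreat and then shut the drawer.

{"fn": "move_arm", "kwargs": {"series": [0.9,0,-0.5,0,0,0,2.2,0,-1.2,0,0,0,3.5,0,-2,0,0,0,2.5,0,-4,0,0,0,1,0,-7,0,0,0,-1,0,-10,0,0,0,-2.5,0,-12.4,0,0,0,0,0,-14,0,0,0,3.5,0,-16,0,0,0,6.2,0,-17.4,0,0,0,6.2,0,-17.4,0,0,0,6.2,0,-17.4,0,0,0]}}

```text
time: 14.97
eef_pos: [374.0, 245.2, 155.9]
tool_rot: [0.26, -0.001, 0.966, 0.001]
contact_force: [0.0, 0.3, -0.3]
opening: 0.3
grasp_force: 0.0
```

Run:
```python
from h import *
move((370,201,150),0)
```

```text
t 14.97 at [374.  245.2 155.9] move [ 0.65 -4.42  0.3 ] [ 0.1 30.1  0.1] dist 4.5 F [ 0.   0.3 -0.3]
```

{"fn": "move_arm", "kwargs": {"series": [0.6,-1.5,0.3,0,6,0,0.6,-3,0.3,0,12,0,0.6,-4.4,0.3,0,18,0,0.6,-4.4,0.3,0,24,0,0.6,-4.4,0.3,0,30,0,0.6,-4.4,0.3,0,30,0]}}

```text
time: 15.47
eef_pos: [375.5, 200.2, 151.4]
tool_rot: [0.0, 0.001, 1.0, 0.0]
contact_force: [0.3, 0.4, 0.1]
opening: -0.3
grasp_force: 0.0
```

{"fn": "move_arm", "kwargs": {"series": [0,0,3,0,0,0,0,0,6,0,0,0,0,0,9,0,0,0,0,0,11.2,0,0,0,0,0,11.6,0,0,0,0,0,11.6,0,0,0,0,0,11.6,0,0,0]}}

```text
time: 16.05
eef_pos: [372.3, 201.2, 35.3]
tool_rot: [0.001, -0.0, 1.0, 0.0]
contact_force: [-0.1, -0.5, 1.0]
opening: 0.0
grasp_force: 0.0
```

{"fn": "move_arm", "kwargs": {"series": [-0.6,0,0,0,0,0,-0.9,0,0,0,0,0,-1.2,0,0,0,0,0,-1.5,0,0,0,0,0,-1.8,0,0,0,0,0,-2.1,0,0,0,0,0,-2.4,0,0,0,0,0,-2.7,0,0,0,0,0,-3.1,0,0,0,0,0,-3.5,0,0,0,0,0,-4,0,0,0,0,0,-4.5,0,0,0,0,0]}}

```text
time: 17.05
eef_pos: [414.1, 200.7, 33.5]
tool_rot: [-0.003, -0.0, 1.0, -0.001]
contact_force: [-7.6, -2.1, 5.0]
opening: -0.0
grasp_force: 3.8
```

{"fn": "move_arm", "kwargs": {"series": [-0.5,0,0,0,0,0,-1,0,0,0,0,0,-1.5,0,0,0,0,0,-2,0,0,0,0,0,-2.5,0,0,0,0,0,-3,0,0,0,0,0,-3.5,0,0,0,0,0,-4,0,0,0,0,0,-4.5,0,0,0,0,0,-4.9,0,0,0,0,0,-5.2,0,0,0,0,0,-5.5,0,0,0,0,0]}}

```text
time: 18.05
eef_pos: [469.1, 200.4, 33.3]
tool_rot: [-0.003, -0.0, 1.0, -0.001]
contact_force: [-7.0, -2.3, 4.4]
opening: 0.7
grasp_force: 3.7
```

Run:
```python
from h import *
T=grab('top'); w=pts(T); s=state(); print(s['eef_pos'].round(1),s['contact_force'].round(1))
m=(w[...,2]>45)&(w[...,2]<60); m[:,:150]=0; m[:205]=0; m[268:]=0; m[:,226:]=0
print('panel x', np.nanpercentile(w[...,0][m],[2,10,50,98]).round(1))
```

```text
[469.7 200.4  33.3] [-4.9 -3.2  1.4]
panel x [480.3 483.6 491.  498.5]
```

{"fn": "move_arm", "kwargs": {"series": [-0.3,0,0,0,0,0,-0.6,0,0,0,0,0,-0.9,0,0,0,0,0,-1.2,0,0,0,0,0,-1.5,0,0,0,0,0,-1.7,0,0,0,0,0,-1.9,0,0,0,0,0,-2,0,0,0,0,0]}}

```text
time: 18.77
eef_pos: [489.0, 200.4, 33.1]
tool_rot: [-0.003, -0.0, 1.0, -0.001]
contact_force: [-8.4, -3.6, 4.5]
opening: 0.2
grasp_force: 3.6
```

{"fn": "move_arm", "kwargs": {"series": [-0.1,0,0,0,0,0,-0.2,0,0,0,0,0,-0.3,0,0,0,0,0,-0.4,0,0,0,0,0,-0.4,0,0,0,0,0]}}

```text
time: 19.18
eef_pos: [493.0, 200.3, 33.1]
tool_rot: [-0.003, -0.0, 1.0, -0.001]
contact_force: [-5.8, -2.4, 2.9]
opening: -0.4
grasp_force: 3.2
```

{"fn": "move_arm", "kwargs": {"series": [-0.1,0,0,0,0,0,-0.2,0,0,0,0,0,-0.3,0,0,0,0,0,-0.3,0,0,0,0,0]}}

```text
time: 19.52
eef_pos: [493.1, 200.5, 32.7]
tool_rot: [-0.007, -0.001, 1.0, -0.001]
contact_force: [-17.1, -2.7, 11.9]
opening: 0.0
grasp_force: 8.3
```

{"fn": "move_arm", "kwargs": {"series": [-0.1,0,0,0,0,0,-0.2,0,0,0,0,0,-0.2,0,0,0,0,0]}}

```text
time: 19.77
eef_pos: [493.0, 200.6, 32.2]
tool_rot: [-0.01, -0.001, 1.0, -0.001]
contact_force: [-22.5, -2.9, 16.1]
opening: -0.3
grasp_force: 11.5
```

{"fn": "move_arm", "kwargs": {"series": [0.5,0,0,0,0,0,2,0,0,0,0,0,5,0,0,0,0,0,8,0,-2,0,0,0,10,0,-5,0,0,0,11,0,-9,0,0,0,11,0,-12,0,0,0,11,0,-12,0,0,0,11,0,-12,0,0,0]}}

```text
time: 20.52
eef_pos: [392.0, 201.3, 156.6]
tool_rot: [0.003, -0.0, 1.0, 0.001]
contact_force: [-0.4, -0.3, 0.1]
opening: -0.1
grasp_force: 0.0
```

Run:
```python
from h import *
T=grab('top'); w=pts(T); s=state(); print(s['eef_pos'].round(1),s['contact_force'].round(1))
m=(w[...,2]>45)&(w[...,2]<60); m[:,:150]=0; m[:205]=0; m[268:]=0; m[:,226:]=0
print('panel x', np.nanpercentile(w[...,0][m],[2,10,50,98]).round(1))
f=grab('side'); w=pts(f); m=(w[...,2]>20)&(w[...,2]<48)&(w[...,1]>135)&(w[...,1]<270)&(w[...,0]>480)&(w[...,0]<530)
print(np.percentile(w[...,0][m],[5,25,50,75]).round(1))
cv2.imwrite('pics/c6.png',cv2.resize(f['frame'][110:230,140:300,::-1],(800,600)))
```

```text
[390.8 201.  154.7] [ 0.3  1.1 -0.2]
panel x [503.3 503.4 508.3 513.4]
[501.7 502.7 503.4 504.1]
```

View pics/c6.png

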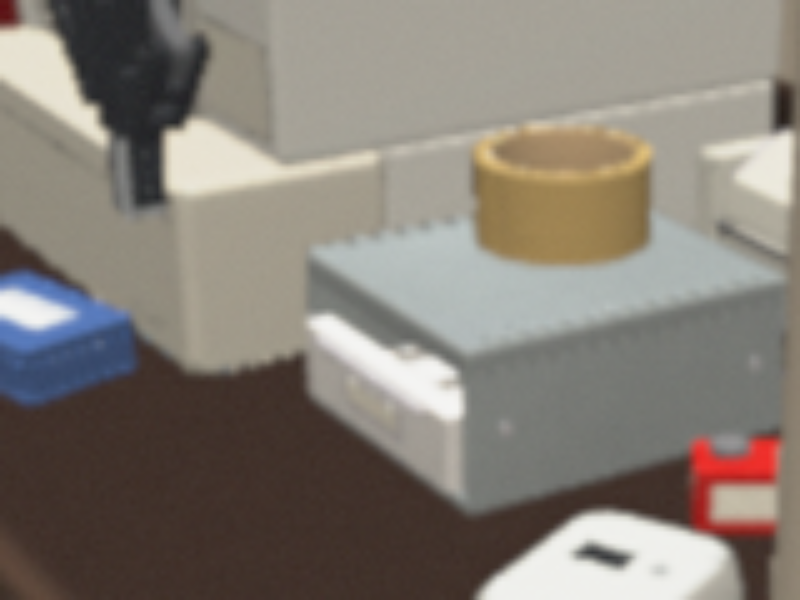

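The crop shows the drawer panel flush (crop 385,400), about 6 mm before the housing face, and it met a hard stop at 22 N. The tape roll, reader and block have not moved. I'm handing the job in.

```bash
python3 -c "
from workcell import *
print(job_done())"
```

```text
the job is handed in; nothing more can be done
None
```

The free back place was in the left lane; I put the spare cassette there against the rear wall, slid the drawer fully shut, and handed the job in at about 20.6 s, leaving the reader, block and tape roll untouched (the hand-in gave no verdict, and the cassette could not be seen again once the drawer was shut).

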